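# Open the pressure cap of the mist humidifier's water tank

### The arm

A 7-joint arm with a two-finger parallel gripper is mounted at the origin on the work surface. World frame = base frame: x ahead of the robot, y to its left, z up, the work surface at z = 0. Lengths are in m, angles in rad, forces in N, time in s.
With the tool pointing down it reaches from about 0.425 to 0.925 m from the base axis. Payload 6.8 kg.
Tool frame: the origin (TCP) lies on the mounting face of the last link; the fingertips stand 173 mm ahead of it and the grasp point (between the pads) lies 155 mm ahead of it; z points along the fingers, y is the line along which they close (so a half turn about z gives the same grasp; the last joint's range is limited). The gripper opens to 85 mm and grips with 20 to 120 N. Pads are 22 mm wide; open, the fingers measure 114 mm over their backs; the gripper's body (76 mm by 85 mm) begins 54 mm behind the grasp point. The pads swing forward as they close: fully open they stand 13 mm farther back than shut.
Start: joints at [1.074, 0.477, 0.022, 1.555, -0.011, 1.109, -0.083], TCP at [0.256, -0.625, 0.405] pointing down, gripper open.
Joint ranges: [-2.96, 2.96], [-0.34, 2.1], [-1.41, 1.46], [0.24, 2.44], [-1.37, 4.51], [0.17, 1.92], [-2.96, 2.96]. Speed limits (rad/s): [2.39, 2.39, 3.14, 3.14, 3.14, 3.14, 3.14].

### API

Orientations are given as a rotation vector (axis times angle).
In Python, from bench import r gives the robot as it stands.
- The arm moves only by the tool carry_out, never from a script. Its argument "moves" is a list of rows, each a list of 5 numbers: the shift along the tool's x, y, z in m, then the turn about the tool's z in rad, then the finger opening in m, from 0 to 0.0854. In form: [[dx, dy, dz, roll, claw], ...]. A call has exactly 8 rows; each row is the pose to reach, as a shift and turn from the pose commanded when the call began, along the tool's axes at that moment; what a row does not reach only later rows make up. A row lasts 1/10 s, in which the tool goes at most 50 mm and 8.59 degrees, less where a joint would pass 70% of its speed; a pose out of reach is approached as far as the arm can. A call with a gripper value outside its range is refused whole. The fingers move at their own pace and stop on an object; "force" is the grip in N (left out, the last holds). Time passes only in rows, so rows that repeat a pose let the fingers close, or fill a call up. It gives the time, the measured TCP pose, the force, the opening and the grip force at its end, in the units of the state.
- r.get_obs(): the state, without advancing time (a new reading comes with each control period).
- r.grab_frame(name): name is "scene" or "top" or "wrist"; returns the picture (400x640x3 uint8, red, green, blue); there is no depth.
- r.calibration(name): a dict with "fx", "fy", "cx", "cy" (pixels), "rvec" (rotation vector, rad) and "tvec" (3), from world to camera coordinates, as OpenCV has them. Camera axes: x right, y down, z forward; pixel columns grow to the right and rows downward; lengths in m; the calibration is good to about 2 mm. A picture is of the moment at which its call begins: read the wrist's pose just before it. calibration takes no time and is no camera call; for the wrist camera it gives the pose at the moment of the call.
- r.hand_in(): hands the job in; it is judged then, once.
The state is a dict: "clock": time; "joints": joint angles; "qvel": joint speeds; "tau": joint torques, N m; "tcp_pos": TCP position; "orientation": TCP orientation; "contact_force": force on the tool from outside, world axes, zero at the start; "moment": the same for the moment, N m; "grip_width": finger opening in m; "gripper_force": force on a finger pad.
Only numpy, scipy, OpenCV 4.12 (cv2) and the standard library are available. Lean on these libraries where they do the work, as an engineer would, in place of code of your own. Each camera call takes 0.05 s, during which the arm holds its last target. There are 200 camera calls.

### The job

The water tank of the paper studio's mist humidifier has to be opened for refilling. Turn its pressure cap anticlockwise, without pushing it down, until you feel the first stop, and keep it lightly against that stop for a second or so to let the pressure out, without forcing it; then press the cap down against its spring, turn it on past the stop until its white dot is at the green dot on the tank, and lift it off. Set the cap down, upright on its stem, in the free part of the blue tray, not dropping it, let go, and leave the gasket and everything else on the table where they are.

Things in the scene. Friction and masses are not known exactly. Their poses are not given: they have to be found in the camera images.
- tank: White round pressure tank, 150 mm across, fixed on the left or right of the work area, turned about the vertical. Origin: centre of its underside, on the neck's axis; z up. Radius 75 mm up to 92 mm high, 60 mm up to 104 mm, aluminium deck of radius 47 mm up to 115 mm. On the deck a red dot (shut mark) lies at the tank's +x. Gauge on its +x side to 104 mm, tap on its +y side to 103 mm (look only).
- neck (a point): Centre of the rim of the steel filler neck (outer radius 32 mm), 150 mm above the tank's underside, axes as the tank's. The cap sits in the neck. Pushing the cap on the tank with over 35 N in all is too rough.
- green_dot (a point): Green dot on the tank's deck, 41 mm from the neck's axis, 76 degrees anticlockwise (from above) of the red dot. The cap comes out only with its white dot 70 to 80 degrees from the red dot; at about 80 degrees it meets a hard end stop.
- cap: Pressure cap, 0.1 to 0.19 kg: dark steel stem of radius 17 mm with two lugs reaching radius 24.5 mm, 6 to 12 mm above its foot; black flange of radius 36 mm, 28 to 35 mm above the foot; orange wing grip on top. Origin: centre of the stem's foot; z up; x along the wing towards the white dot. At the start the foot is 132 mm above the tank's underside. The cap has about 1.5 mm of sideways play.
- cap_grip (a point): Centre of the orange wing grip, 50 mm above the cap's foot; axes as the cap's. The wing is 56 mm long (x), 14 mm thick (y), 35 to 62 mm above the foot. A spring pushes the cap up with about 4 N plus 1.2 N per mm pressed; the flange meets the neck's rim after 10 mm. Turning it rubs with 0.05 to 0.15 N m.
- cap_dot (a point): White dot on the cap's black flange, 32 mm from its axis along the cap's x, 35 mm above the foot. At the start it lies 4 to 12 degrees clockwise of the red dot. Anticlockwise from above (+z) opens.
- stop_ring: Ring in the neck with the first stop, hidden; origin on the neck's axis, axes the tank's. The stop blocks the cap 5 to 45 degrees anticlockwise of the red dot, differing each time. Both lugs meet it, 22 mm from the axis: a push of 1.5 N in all (0.03 N m above rubbing, felt sideways too) is against it, over 18 N in all (0.4 N m) bends it; the push grows by several N per degree. Pressed down 5 mm or more the cap passes; from 25 degrees past it may rise again.
- tray: Blue plastic tray, 150 mm (x) by 190 mm (y), 18 mm high, walls 4 mm, fixed; inner floor 4 mm above its origin, which is the centre of its underside.
- tray_spot (a point): Middle of the free part of the tray, on its floor, 35 mm from the tray's centre towards its -y.
- gasket: Orange spare gasket ring, 48 mm across, 6 mm thick, lying loose in the tray's +y part.
- bottle: Amber bottle, 64 mm across, 150 mm tall; origin at its foot.
- beaker: Clear beaker, 76 mm across, 95 mm tall; origin at its foot.
- paste_jar: White jar with blue lid, 60 mm across, 65 mm tall; origin at its foot.
- brush: Brush lying on the table.
- spatula: Spatula lying on the table.
- weight: Steel cylinder weight, 48 mm across, 40 mm tall; origin at its foot.
- folder: White bone folder, 150 x 22 x 8 mm, lying on the table.
Things that resemble listed ones, but are neither listed nor needed, are in the scene too. Of the things like the tray, leave any that is red; of the rest the larger one is meant. What is shaped like the cap but pink is not meant.

How it is judged:
On the way, in this order (a step that is already met when the one before it is completed fails the run):
1. the cap, not pressed down (foot no more than 2.5 mm below its start height), is kept against the first stop with 1.5 N or more for 0.8 s (contact force between cap and stop_ring above 1.5 N and z of cap in the frame of tank between 0.1295 and 0.137 m), for 0.8 s.
2. the cap, still in the neck, has been turned past the first stop, its white dot 70 degrees or more anticlockwise of the red dot (x of cap_dot in the frame of tank below 0.011 m and y of cap_dot in the frame of tank above 0.02 m and z of cap in the frame of tank below 0.14 m), for 0.1 s.
3. the cap is lifted off, its foot 25 mm or more above its start height, held by the fingers (z of cap in the frame of tank above 0.157 m and contact force between the fingers and cap above 0.5 N), for 0.1 s.
4. the cap stands in the tray while the fingers still touch it (set down, not dropped) (x of cap in the frame of tray between -0.06 and 0.06 m and y of cap in the frame of tray between -0.08 and 0.08 m and z of cap in the frame of tray below 0.007 m and angle between cap's own z axis and vertical below 0.1 rad and contact force between the fingers and cap above 0.5 N and contact force between cap and tray above 0.2 N), for 0.1 s.
At the end, for the whole second after the job is handed in: The cap stands upright (tilt under 0.1 rad) on its stem on the tray's floor (foot within 3 mm of it, inside the walls), released and at rest, the tank left open, the gasket and everything else where they were (within 20 mm in the tray, 30 mm elsewhere) (x of cap in the frame of tray between -0.06 and 0.06 m and y of cap in the frame of tray between -0.08 and 0.08 m and z of cap in the frame of tray below 0.007 m and angle between cap's own z axis and vertical below 0.1 rad and linear speed of cap below 0.02 m/s and contact force between the fingers and cap below 0.1 N and contact force between cap and tray above 0.2 N); the robot touches nothing.
It fails at once if the first stop is forced: the cap pushes on it with over 18 N (contact force between cap and stop_ring above 18 N).
It fails at once if the cap is pushed on the tank with over 35 N (contact force between cap and tank above 35 N).
It fails at once if the gasket is moved by over 20 mm or another bystander by over 30 mm (distance of gasket from where it was at the start of the episode above 0.02 m or distance of any of bottle, beaker, paste_jar, brush, spatula, weight, folder from where it was at the start of the episode above 0.03 m).
It also fails if it takes over 72 s, if anything falls off the work surface, if the arm or the gripper's body presses on something with over 40 N, if the wrist force passes 120 N, or if a joint passes its speed limit or range.

## Working session

There is one attempt and no reset: what is moved stays moved. The work goes in short steps, Python scripts to look and compute and a tool call to move; the robot and the scene stay as the last step left them, time stands still between calls to the robot, and variables do not carry over. Pictures are saved under pics/ and viewed, at most 10 in all, crops included, and the job is handed in when it is done.

Besides the shell and the picture viewer there is one more tool, called in YAML: its name, and indented under it one key for each argument. carry_out: Moves the arm, as the interface text tells. Its arguments: {"type":"object","properties":{"moves":{"type":"array","items":{"type":"array","items":{"type":"number"}}},"force":{"type":"number"}},"required":["moves"]}

```bash
mkdir -p pics
python3 - <<'E'
from bench import r
import cv2
for n in("top","scene"):
    f=r.grab_frame(n); cv2.imwrite(f"pics/{n}0.png",f[:,:,::-1]); c=r.calibration(n); print(n,c)
o=r.get_obs(); print(o)
E
```

```text
top {'fx': 412.8627834209368, 'fy': 412.8627834209368, 'cx': 319.1214791000749, 'cy': 197.37788632999624, 'rvec': array([ 2.15203764, -2.16997665,  0.18097341]), 'tvec': array([-0.03874166,  0.53167549,  1.37994779])}
scene {'fx': 417.5768676936094, 'fy': 417.5768676936094, 'cx': 319.88654165532574, 'cy': 199.8499637030503, 'rvec': array([ 2.18087611,  1.27084128, -0.46754919]), 'tvec': array([-0.23695478, -0.26024409,  1.54928821])}
{'clock': 0.1, 'joints': array([ 1.07391514,  0.47774055,  0.02234875,  1.55631253, -0.01149168,
        1.10931061, -0.08308064]), 'qvel': array([ 0.0008175 , -0.00105426,  0.0007334 , -0.00312566,  0.00062166,
        0.00027943,  0.00141235]), 'tau': array([ 4.98764974e-03, -5.97753346e+01,  1.61408085e+00, -2.81952971e+01,
        1.28644524e-02,  5.04758253e-03, -5.07930883e-05]), 'tcp_pos': array([ 0.25578354, -0.62440665,  0.40382425]), 'orientation': array([-3.08085909e+00, -6.06610322e-01,  6.96851924e-04]), 'contact_force': array([-0.21689358,  0.16661817,  0.57169473]), 'moment': array([ 0.00507062,  0.05398875, -0.00574543]), 'gripper_force': 0.0, 'grip_width': 0.08525979420392021}
```

View pics/top0.png

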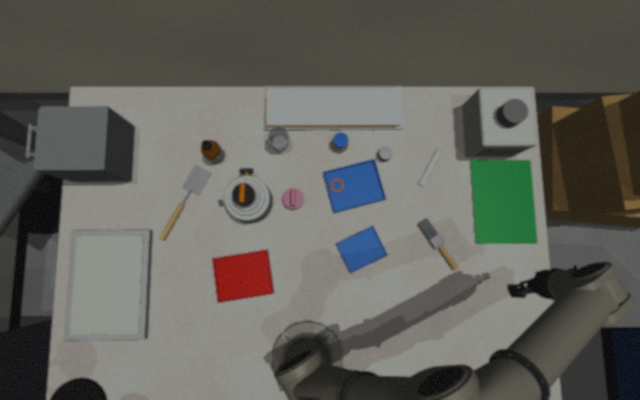

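View pics/scene0.png

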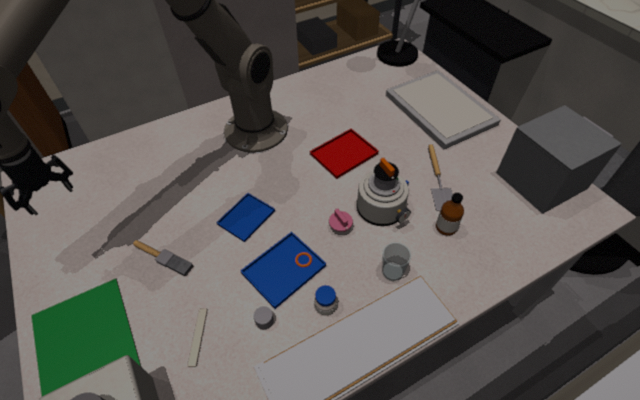

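The top view shows the tank at (246,197) with the orange wing at (242,193), the gauge at (246,172) and the tap at (222,203). The large blue tray is at (354,186) with the gasket at (337,185). The scene view agrees.

```bash
cat > h.py <<'E'
import numpy as np, cv2
from scipy.spatial.transform import Rotation as R
from bench import r
def ray(c,px):
    A=R.from_rotvec(c['rvec']).as_matrix(); o=-A.T@np.array(c['tvec'])
    d=A.T@np.array([(px[0]-c['cx'])/c['fx'],(px[1]-c['cy'])/c['fy'],1]); return o,d
def atz(c,px,z):
    o,d=ray(c,px); return o+d*(z-o[2])/d[2]
def proj(c,P):
    K=np.array([[c['fx'],0,c['cx']],[0,c['fy'],c['cy']],[0,0,1.]])
    return cv2.projectPoints(np.array(P,float).reshape(-1,3),np.array(c['rvec']),np.array(c['tvec']),K,None)[0].reshape(-1,2)
def pose():
    o=r.get_obs(); return o,np.array(o['tcp_pos']),R.from_rotvec(o['orientation']).as_matrix()
E
python3 - <<'E'
from h import *
f=cv2.imread('pics/top0.png'); c=r.calibration('top')
hsv=cv2.cvtColor(f,cv2.COLOR_BGR2HSV)
def blob(lo,hi,x0,y0,x1,y1):
    m=cv2.inRange(hsv,lo,hi); k=np.zeros_like(m);k[y0:y1,x0:x1]=m[y0:y1,x0:x1]
    return k
k=blob((5,150,100),(22,255,255),225,170,265,225); ys,xs=np.nonzero(k); rc=cv2.minAreaRect(np.c_[xs,ys].astype(np.float32)); print('wing',rc,len(xs)); print(atz(c,(xs.mean(),ys.mean()),.132+.055))
k=blob((100,120,40),(130,255,255),315,155,395,220); ys,xs=np.nonzero(k); rc=cv2.minAreaRect(np.c_[xs,ys].astype(np.float32)); b=cv2.boxPoints(rc); print('tray',rc)
for q in b: print(atz(c,q,.018))
print(atz(c,rc[0],.018)); print('gasket',atz(c,(337,185),.007))
w=f[150:230,200:400]; cv2.imwrite('pics/c1.png',cv2.resize(w,None,fx=4,fy=4,interpolation=cv2.INTER_CUBIC))
for z in(0,.1):print(atz(c,(246,197),z))
E
```

```text
wing ((242.3800048828125, 186.83999633789062), (5.232591152191162, 28.708538055419922), 8.130102157592773) 85
[0.52661829 0.19808566 0.187     ]
tray ((353.7142333984375, 185.5315399169922), (41.028106689453125, 52.68544006347656), 75.17352294921875)
[ 0.62254084 -0.05823274  0.018     ]
[ 0.670312   -0.23929219  0.018     ]
[ 0.5282813  -0.27205403  0.018     ]
[ 0.48223988 -0.09306382  0.018     ]
[ 0.57529218 -0.16541315  0.018     ]
gasket [ 0.5793992  -0.10756756  0.007     ]
[0.53967528 0.2125858  0.        ]
[0.52535636 0.19754013 0.1       ]
```

View pics/c1.png

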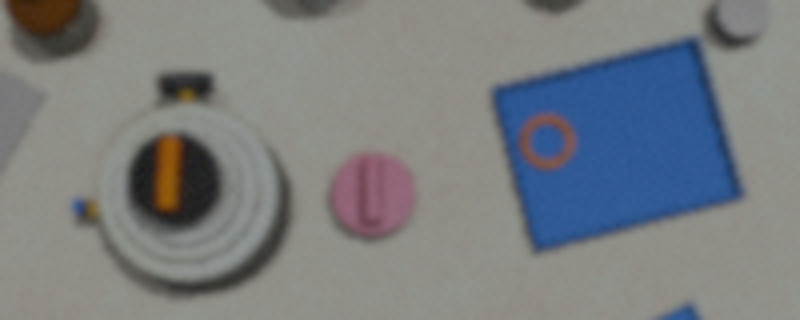

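The crop shows the cap's wing pointing along world +x, with the gauge on the same side. The gasket is on the left of the big tray. I'll move the wrist over for a close look.

```bash
cat >> h.py <<'E'
def to(xyz,yaw=None,rel=None):
    o,p,A=pose(); d=A.T@(np.array(xyz)-p)
    y0=np.degrees(np.arctan2(A[1,0],A[0,0])); roll=0 if yaw is None else -np.radians((yaw-y0+180)%360-180)
    print('shift',d.round(4),'roll',round(float(roll),4),'yaw',round(float(y0),2),'tcp',p.round(4),'t',round(o['clock'],2))
E
python3 - <<'E'
from h import *
to((.55,-.33,.45),22);to((.55,-.33,.45),5);
c=r.calibration('top'); print(atz(c,(242,193.3),.19), atz(c,(247,198.5),.092))
E
```

```text
shift [ 0.3839 -0.161  -0.046 ] roll 0.0048 yaw 22.28 tcp [ 0.2558 -0.6244  0.4038] t 0.1
shift [ 0.3839 -0.161  -0.046 ] roll 0.3016 yaw 22.28 tcp [ 0.2558 -0.6244  0.4038] t 0.1
[0.52395117 0.196316   0.19      ] [0.52150284 0.19540048 0.092     ]
```

carry_out:
  moves:
    - [0.045,-0.019,-0.006,0.04,0.085]
    - [0.09,-0.038,-0.012,0.08,0.085]
    - [0.137,-0.057,-0.018,0.12,0.085]
    - [0.183,-0.076,-0.024,0.16,0.085]
    - [0.229,-0.095,-0.03,0.2,0.085]
    - [0.275,-0.115,-0.036,0.24,0.085]
    - [0.32,-0.134,-0.042,0.27,0.085]
    - [0.365,-0.153,-0.046,0.3,0.085]
  force: 60

```text
clock: 0.9
tcp_pos: [0.5367, -0.3431, 0.4509]
orientation: [3.138, 0.137, -0.0]
contact_force: [0.1, 0.2, 0.2]
grip_width: 0.0851
gripper_force: 0.0
```

Run:
```python
from h import *
to((.51,.10,.45),5); to((.46,.10,.45),5); print(r.get_obs()['joints'].round(2))
```

```text
shift [ 0.0121 -0.4437  0.0009] roll 0.0001 yaw 5.01 tcp [ 0.5367 -0.3431  0.4509] t 0.9
shift [-0.0377 -0.4481  0.0009] roll 0.0001 yaw 5.01 tcp [ 0.5367 -0.3431  0.4509] t 0.9
[ 0.5   0.38 -0.04  1.6   0.02  1.17 -1.03]
```

carry_out:
  moves:
    - [0.0,-0.048,0,0,0.085]
    - [0.0,-0.096,0,0,0.085]
    - [-0.005,-0.144,0,0,0.085]
    - [-0.01,-0.192,0,0,0.085]
    - [-0.01,-0.24,0,0,0.085]
    - [-0.01,-0.288,0,0,0.085]
    - [-0.01,-0.336,0,0,0.085]
    - [-0.01,-0.384,0,0,0.085]

```text
clock: 1.7
tcp_pos: [0.4908, 0.0387, 0.4506]
orientation: [3.138, 0.139, -0.0]
contact_force: [1.0, 0.2, 0.0]
grip_width: 0.0849
gripper_force: 0.0
```

Run:
```python
from h import *
c=r.calibration('wrist'); f=r.grab_frame('wrist'); cv2.imwrite('pics/w1.png',f[:,:,::-1])
to((.52,.196,.45),5); o,_=ray(c,(320,200)); print('cam',o,_, proj(c,[(.522,.196,.15)]),r.get_obs()['joints'].round(2))
```

```text
shift [ 0.0447 -0.1449  0.0015] roll 0.0119 yaw 5.68 tcp [0.4899 0.0473 0.4509] t 1.75
cam [0.56827751 0.04588154 0.41930927] [-0.31047303 -0.03903995 -0.94991898] [[117.10169764 131.64395184]] [ 0.04  0.15 -0.29  1.91  0.04  1.09 -1.74]
```

View pics/w1.png

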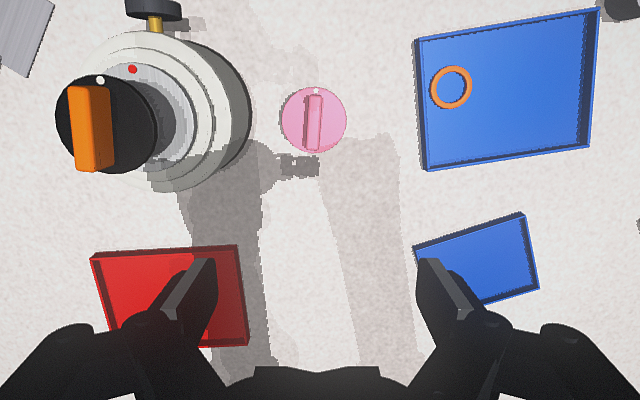

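The wrist view shows the red dot at (132.5,69.5), the white dot at (100,80), the wing around (90,128), the flange around (107,125) and the big tray's rim corners at (415,40), (600,8), (589,147) and (427,171).

```bash
cat > loc.py <<'E'
from h import *
from scipy.optimize import least_squares
def dots(f,seedr,seedw):
    hsv=cv2.cvtColor(f,cv2.COLOR_BGR2HSV); out=[]
    for m,s in ((cv2.inRange(hsv,(0,150,100),(4,255,255))|cv2.inRange(hsv,(172,150,100),(180,255,255)),seedr),(cv2.inRange(hsv,(0,0,185),(180,60,255)),seedw)):
        n,l,st,ce=cv2.connectedComponentsWithStats(m)
        i=min(range(1,n),key=lambda i:np.hypot(*(ce[i]-s))+(1000 if not 15<st[i,4]<400 else 0)); out.append(ce[i]); print('dot',ce[i],st[i])
    return out
def fit(c,f,seedr,seedw):
    red,wh=dots(f,seedr,seedw)
    R_=atz(c,red,.115)[:2]; W=atz(c,wh,.167)[:2]
    return R_,W
E
cp h.py /dev/null
python3 - <<'E'
from loc import *
f=cv2.imread('pics/w1.png')
# camera pose then: rebuild from tool-camera offset (arm moved since)
c=r.calibration('wrist'); o,p,A=pose()
Ac=R.from_rotvec(c['rvec']).as_matrix(); co=-Ac.T@np.array(c['tvec'])
p0=np.array([.4908,.0387,.4506]);A0=R.from_rotvec([3.138,.139,0]).as_matrix()
T=A0@A.T
c0=dict(c); Ac0=Ac@T.T; o0=p0+T@(co-p); c0['rvec']=R.from_matrix(Ac0).as_rotvec(); c0['tvec']=-Ac0@o0
R_,W=fit(c0,f,(132.5,69.5),(100,80)); print(R_,W)
m=(f.max(2)<60).astype(np.uint8); n,l,st,ce=cv2.connectedComponentsWithStats(m); i=l[130,130]
print(st[i])
hsv=cv2.cvtColor(f,cv2.COLOR_BGR2HSV); k=cv2.inRange(hsv,(5,200,215),(25,255,255)); k[:,150:]=0;ys,xs=np.nonzero(k); rc=cv2.minAreaRect(np.c_[xs,ys].astype(np.float32)); b=cv2.boxPoints(rc)
print(rc); print(np.array([atz(c0,q,.194) for q in b]).round(4), atz(c0,rc[0],.194))
t=np.array([atz(c0,q,.018) for q in [(415,40),(600,8),(589,147),(427,171)]]); print(t.round(4),t.mean(0));
E
```

```text
dot [132.          68.60714286] [128  65   9   8  56]
dot [99.7755102  79.48979592] [96 76  8  8 49]
[0.56932229 0.19877527] [0.56003359 0.19538186]
[  55   75  103   99 4382]
((80.7404556274414, 129.02471923828125), (85.89704132080078, 19.48326873779297), 84.5596694946289)
[[0.5545 0.2002 0.194 ]
 [0.5567 0.188  0.194 ]
 [0.502  0.1887 0.194 ]
 [0.4995 0.2018 0.194 ]] [0.52918839 0.19464388 0.194     ]
[[ 0.6251 -0.0555  0.018 ]
 [ 0.6723 -0.2424  0.018 ]
 [ 0.5294 -0.2781  0.018 ]
 [ 0.4845 -0.0946  0.018 ]] [ 0.5777892  -0.16763026  0.018     ]
```

Run:
```python
from h import *
to((.528,.195,.41),0)
```

```text
shift [ 0.0525 -0.143   0.0415] roll 0.0991 yaw 5.68 tcp [0.4899 0.0473 0.4509] t 1.75
```

carry_out:
  moves:
    - [0.013,-0.036,0.01,0.025,0.085]
    - [0.026,-0.072,0.02,0.05,0.085]
    - [0.039,-0.107,0.03,0.075,0.085]
    - [0.0525,-0.143,0.0415,0.099,0.085]
    - [0.0525,-0.143,0.0415,0.099,0.085]
    - [0.0525,-0.143,0.0415,0.099,0.085]
    - [0.0525,-0.143,0.0415,0.099,0.085]
    - [0.0525,-0.143,0.0415,0.099,0.085]

```text
clock: 2.55
tcp_pos: [0.5314, 0.1824, 0.4094]
orientation: [3.141, -0.019, 0.001]
contact_force: [0.0, -0.1, 0.1]
grip_width: 0.085
gripper_force: 0.0
```

Run:
```python
from h import *
c=r.calibration('wrist'); f=r.grab_frame('wrist'); cv2.imwrite('pics/w2.png',f[:,:,::-1])
import pickle; pickle.dump(c,open('c2.pkl','wb'))
to((.528,.195,.344),0)
```

```text
shift [-0.0035 -0.0124  0.0656] roll -0.0122 yaw -0.7 tcp [0.5313 0.1826 0.4096] t 2.6
```

View pics/w2.png

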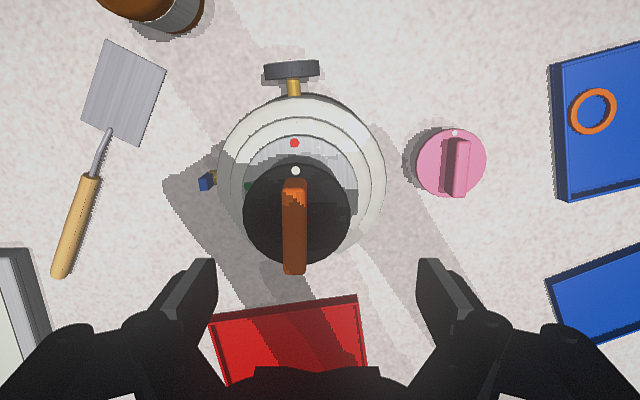

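The red dot is at (294,143), the white dot at (295.5,170.5), and the wing runs from (294,183) to (294,272).

Run:
```python
from loc import *
import pickle
c=pickle.load(open('c2.pkl','rb')); f=cv2.imread('pics/w2.png')
R_,W=fit(c,f,(294,143),(295.5,170.5)); print(R_,W)
hsv=cv2.cvtColor(f,cv2.COLOR_BGR2HSV); k=cv2.inRange(hsv,(3,150,90),(25,255,255)); k[:,:270]=0;k[:,320:]=0;k[:175]=0;k[290:]=0
ys,xs=np.nonzero(k); 
for y in range(180,275,12):
    x=xs[ys==y]; 
    if len(x): print(y,x.min(),x.max(),atz(c,(x.min()-.5,y),.194).round(4),atz(c,(x.max()+.5,y),.194).round(4))
m=((f.max(2)<75)*255).astype(np.uint8); pts=[]
# flange circle: fit on edge points (bottom/sides)
e=cv2.Canny(f,60,150); 
def res(p): return 0
P=atz(c,(243,218),.164),atz(c,(351,218),.164); print(P, atz(c,(248,188),.115))
```

```text
dot [294.07017544 142.47368421] [290 139   9   8  57]
dot [295.25862069 170.0862069 ] [291 166   9   9  58]
[0.56908973 0.1990377 ] [0.55967913 0.19547985]
192 282 306 [0.5536 0.2018 0.194 ] [0.5534 0.1879 0.194 ]
204 282 305 [0.5465 0.2021 0.194 ] [0.5463 0.1886 0.194 ]
216 282 304 [0.5393 0.2024 0.194 ] [0.5391 0.1893 0.194 ]
228 283 305 [0.5319 0.2022 0.194 ] [0.5317 0.1889 0.194 ]
240 283 305 [0.5243 0.2025 0.194 ] [0.5242 0.1891 0.194 ]
252 283 302 [0.5166 0.2028 0.194 ] [0.5164 0.1911 0.194 ]
264 284 305 [0.5087 0.2026 0.194 ] [0.5085 0.1895 0.194 ]
(array([0.52686759, 0.23141338, 0.164     ]), array([0.52585381, 0.15967222, 0.164     ])) [0.53346317 0.23679676 0.115     ]
```

carry_out:
  moves:
    - [-0.0038,-0.0129,0.0,-0.007,0.085]
    - [-0.0038,-0.0129,0.0,-0.007,0.085]
    - [-0.0038,-0.0129,0.02,-0.007,0.06]
    - [-0.0038,-0.0129,0.04,-0.007,0.05]
    - [-0.0038,-0.0129,0.055,-0.007,0.05]
    - [-0.0038,-0.0129,0.0645,-0.007,0.05]
    - [-0.0038,-0.0129,0.0645,-0.007,0.05]
    - [-0.0038,-0.0129,0.0645,-0.007,0.05]

```text
clock: 3.4
tcp_pos: [0.5277, 0.1972, 0.3452]
orientation: [-3.141, 0.005, -0.001]
contact_force: [0.5, 0.9, 0.7]
grip_width: 0.0497
gripper_force: 0.0
```

```bash
cat > st.py <<'E'
from h import *
import sys
o,p,A=pose(); print('t',round(o['clock'],2),p.round(4),'yaw',np.degrees(np.arctan2(A[1,0],A[0,0])).round(2),'F',o['contact_force'].round(2),'M',o['moment'].round(3),'g',round(o['grip_width'],4),round(o['gripper_force'],1),'tauq7',o['tau'][6].round(3),'tilt',A[:,2].round(4))
E
python3 st.py
```

```text
t 3.4 [0.5277 0.1972 0.3452] yaw -0.17 F [0.49 0.89 0.73] M [0.006 0.01  0.046] g 0.0497 0.0 tauq7 -0.006 tilt [ 6.e-04  3.e-04 -1.e+00]
```

carry_out:
  moves:
    - [0,0.0015,0,0,0.05]
    - [0,0.0015,0,0,0.05]
    - [0,0.0015,0,0,0.03]
    - [0,0.0015,0,0,0.02]
    - [0,0.0015,0,0,0.01]
    - [0,0.0015,0,0,0.005]
    - [0,0.0015,0,0,0.005]
    - [0,0.0015,0,0,0.005]
  force: 50

```text
clock: 4.2
tcp_pos: [0.5276, 0.1955, 0.3449]
orientation: [-3.141, 0.005, -0.001]
contact_force: [-0.4, -0.1, 2.7]
grip_width: 0.0131
gripper_force: 52.9
```

```bash
python3 st.py
```

```text
t 4.2 [0.5276 0.1955 0.3449] yaw -0.18 F [-0.44 -0.11  2.74] M [-0.06   0.07  -0.012] g 0.0131 52.9 tauq7 -0.007 tilt [ 4.e-04  2.e-04 -1.e+00]
```

carry_out:
  moves:
    - [0,0,0,-0.02,0.005]
    - [0,0,0,-0.04,0.005]
    - [0,0,0,-0.06,0.005]
    - [0,0,0,-0.08,0.005]
    - [0,0,0,-0.1,0.005]
    - [0,0,0,-0.12,0.005]
    - [0,0,0,-0.13,0.005]
    - [0,0,0,-0.13,0.005]

```text
clock: 5.0
tcp_pos: [0.5276, 0.1954, 0.3447]
orientation: [-3.135, -0.2, -0.0]
contact_force: [0.7, 0.5, 2.9]
grip_width: 0.013
gripper_force: 52.9
```

```bash
python3 st.py
```

```text
t 5.0 [0.5276 0.1954 0.3447] yaw 7.29 F [0.73 0.48 2.9 ] M [ 0.13  -0.041 -0.018] g 0.013 52.9 tauq7 0.113 tilt [ 1.e-04  1.e-04 -1.e+00]
```

carry_out:
  moves:
    - [0,0,0,-0.01,0.005]
    - [0,0,0,-0.02,0.005]
    - [0,0,0,-0.03,0.005]
    - [0,0,0,-0.04,0.005]
    - [0,0,0,-0.04,0.005]
    - [0,0,0,-0.04,0.005]
    - [0,0,0,-0.04,0.005]
    - [0,0,0,-0.04,0.005]

```text
clock: 5.8
tcp_pos: [0.5276, 0.1954, 0.3447]
orientation: [-3.131, -0.262, -0.0]
contact_force: [0.1, -0.4, 3.2]
grip_width: 0.0129
gripper_force: 52.9
```

```bash
python3 st.py
```

```text
t 5.8 [0.5276 0.1954 0.3447] yaw 9.55 F [ 0.1  -0.36  3.19] M [ 0.104 -0.029 -0.048] g 0.0129 52.9 tauq7 -0.001 tilt [ 0.  0. -1.]
```

carry_out:
  moves:
    - [0,0,0,-0.01,0.005]
    - [0,0,0,-0.02,0.005]
    - [0,0,0,-0.03,0.005]
    - [0,0,0,-0.04,0.005]
    - [0,0,0,-0.04,0.005]
    - [0,0,0,-0.04,0.005]
    - [0,0,0,-0.04,0.005]
    - [0,0,0,-0.04,0.005]

```text
clock: 6.6
tcp_pos: [0.5275, 0.1954, 0.3447]
orientation: [3.125, 0.324, -0.0]
contact_force: [0.0, 0.0, 2.8]
grip_width: 0.0133
gripper_force: 53.0
```

```bash
python3 st.py
```

```text
t 6.6 [0.5275 0.1954 0.3447] yaw 11.85 F [0.02 0.01 2.79] M [ 0.001 -0.023 -0.004] g 0.0133 53.0 tauq7 -0.0 tilt [-1.e-04 -1.e-04 -1.e+00]
```

carry_out:
  moves:
    - [0,0,0,-0.01,0.005]
    - [0,0,0,-0.02,0.005]
    - [0,0,0,-0.03,0.005]
    - [0,0,0,-0.035,0.005]
    - [0,0,0,-0.035,0.005]
    - [0,0,0,-0.035,0.005]
    - [0,0,0,-0.035,0.005]
    - [0,0,0,-0.035,0.005]

```text
clock: 7.4
tcp_pos: [0.5275, 0.1954, 0.3447]
orientation: [3.119, 0.379, -0.0]
contact_force: [0.3, 0.1, 4.2]
grip_width: 0.013
gripper_force: 53.0
```

```bash
python3 st.py
```

```text
t 7.4 [0.5275 0.1954 0.3447] yaw 13.85 F [0.26 0.09 4.24] M [-0.067  0.068 -0.034] g 0.013 53.0 tauq7 0.007 tilt [-0.e+00 -1.e-04 -1.e+00]
```

carry_out:
  moves:
    - [0,0,-0.0003,-0.01,0.005]
    - [0,0,-0.0003,-0.02,0.005]
    - [0,0,-0.0003,-0.03,0.005]
    - [0,0,-0.0003,-0.035,0.005]
    - [0,0,-0.0003,-0.035,0.005]
    - [0,0,-0.0003,-0.035,0.005]
    - [0,0,-0.0003,-0.035,0.005]
    - [0,0,-0.0003,-0.035,0.005]

```text
clock: 8.2
tcp_pos: [0.5275, 0.1954, 0.345]
orientation: [3.111, 0.433, 0.0]
contact_force: [-0.5, -0.1, 2.6]
grip_width: 0.0129
gripper_force: 52.9
```

```bash
python3 st.py
```

```text
t 8.2 [0.5275 0.1954 0.345 ] yaw 15.85 F [-0.5  -0.05  2.61] M [-0.102  0.072 -0.021] g 0.0129 52.9 tauq7 0.007 tilt [ 0.e+00 -1.e-04 -1.e+00]
```

carry_out:
  moves:
    - [0,0,0,-0.01,0.005]
    - [0,0,0,-0.02,0.005]
    - [0,0,0,-0.03,0.005]
    - [0,0,0,-0.035,0.005]
    - [0,0,0,-0.035,0.005]
    - [0,0,0,-0.035,0.005]
    - [0,0,0,-0.035,0.005]
    - [0,0,0,-0.035,0.005]

```text
clock: 9.0
tcp_pos: [0.5275, 0.1954, 0.345]
orientation: [3.103, 0.488, -0.0]
contact_force: [-1.1, -0.6, 1.9]
grip_width: 0.0129
gripper_force: 52.9
```

```bash
python3 st.py
```

```text
t 9.0 [0.5275 0.1954 0.345 ] yaw 17.86 F [-1.12 -0.58  1.85] M [-0.024  0.056  0.007] g 0.0129 52.9 tauq7 0.007 tilt [-0. -0. -1.]
```

carry_out:
  moves:
    - [0,0,0,-0.01,0.005]
    - [0,0,0,-0.02,0.005]
    - [0,0,0,-0.03,0.005]
    - [0,0,0,-0.035,0.005]
    - [0,0,0,-0.035,0.005]
    - [0,0,0,-0.035,0.005]
    - [0,0,0,-0.035,0.005]
    - [0,0,0,-0.035,0.005]

```text
clock: 9.8
tcp_pos: [0.5276, 0.1954, 0.345]
orientation: [-3.094, -0.542, -0.0]
contact_force: [0.3, -0.1, 2.6]
grip_width: 0.013
gripper_force: 52.9
```

```bash
python3 st.py
```

```text
t 9.8 [0.5276 0.1954 0.345 ] yaw 19.87 F [ 0.29 -0.09  2.57] M [-0.069  0.03  -0.021] g 0.013 52.9 tauq7 0.007 tilt [ 1.e-04  0.e+00 -1.e+00]
```

carry_out:
  moves:
    - [0,0,0,-0.01,0.005]
    - [0,0,0,-0.02,0.005]
    - [0,0,0,-0.03,0.005]
    - [0,0,0,-0.035,0.005]
    - [0,0,0,-0.035,0.005]
    - [0,0,0,-0.035,0.005]
    - [0,0,0,-0.035,0.005]
    - [0,0,0,-0.035,0.005]

```text
clock: 10.6
tcp_pos: [0.5276, 0.1954, 0.345]
orientation: [3.085, 0.596, 0.0]
contact_force: [0.6, 0.1, 2.8]
grip_width: 0.0127
gripper_force: 52.9
```

```bash
python3 st.py
```

```text
t 10.6 [0.5276 0.1954 0.345 ] yaw 21.87 F [0.63 0.06 2.78] M [-0.025  0.026  0.016] g 0.0127 52.9 tauq7 0.006 tilt [ 0. -0. -1.]
```

carry_out:
  moves:
    - [0,0,0,-0.01,0.005]
    - [0,0,0,-0.02,0.005]
    - [0,0,0,-0.03,0.005]
    - [0,0,0,-0.035,0.005]
    - [0,0,0,-0.035,0.005]
    - [0,0,0,-0.035,0.005]
    - [0,0,0,-0.035,0.005]
    - [0,0,0,-0.035,0.005]

```text
clock: 11.4
tcp_pos: [0.5276, 0.1954, 0.345]
orientation: [3.074, 0.65, 0.0]
contact_force: [0.5, -0.8, 2.7]
grip_width: 0.0127
gripper_force: 52.9
```

```bash
python3 st.py
```

```text
t 11.4 [0.5276 0.1954 0.345 ] yaw 23.88 F [ 0.5  -0.84  2.69] M [-0.063  0.014  0.004] g 0.0127 52.9 tauq7 0.006 tilt [ 1.e-04 -0.e+00 -1.e+00]
```

carry_out:
  moves:
    - [0,0,0,-0.01,0.005]
    - [0,0,0,-0.02,0.005]
    - [0,0,0,-0.03,0.005]
    - [0,0,0,-0.035,0.005]
    - [0,0,0,-0.035,0.005]
    - [0,0,0,-0.035,0.005]
    - [0,0,0,-0.035,0.005]
    - [0,0,0,-0.035,0.005]

```text
clock: 12.2
tcp_pos: [0.5276, 0.1954, 0.345]
orientation: [3.062, 0.704, -0.0]
contact_force: [-0.2, -0.5, 3.5]
grip_width: 0.0129
gripper_force: 52.9
```

```bash
python3 st.py
```

```text
t 12.2 [0.5276 0.1954 0.345 ] yaw 25.89 F [-0.24 -0.52  3.5 ] M [-0.073  0.014  0.029] g 0.0129 52.9 tauq7 0.006 tilt [ 0.e+00 -1.e-04 -1.e+00]
```

carry_out:
  moves:
    - [0,0,0,-0.01,0.005]
    - [0,0,0,-0.02,0.005]
    - [0,0,0,-0.03,0.005]
    - [0,0,0,-0.035,0.005]
    - [0,0,0,-0.035,0.005]
    - [0,0,0,-0.035,0.005]
    - [0,0,0,-0.035,0.005]
    - [0,0,0,-0.035,0.005]

```text
clock: 13.0
tcp_pos: [0.5276, 0.1954, 0.345]
orientation: [3.049, 0.757, 0.0]
contact_force: [0.1, 1.3, 2.8]
grip_width: 0.0128
gripper_force: 52.9
```

```bash
python3 st.py
```

```text
t 13.0 [0.5276 0.1954 0.345 ] yaw 27.89 F [0.13 1.29 2.8 ] M [-0.008  0.015 -0.044] g 0.0128 52.9 tauq7 0.006 tilt [ 0. -0. -1.]
```

carry_out:
  moves:
    - [0,0,0,-0.01,0.005]
    - [0,0,0,-0.02,0.005]
    - [0,0,0,-0.025,0.005]
    - [0,0,0,-0.025,0.005]
    - [0,0,0,-0.025,0.005]
    - [0,0,0,-0.025,0.005]
    - [0,0,0,-0.025,0.005]
    - [0,0,0,-0.025,0.005]

```text
clock: 13.8
tcp_pos: [0.5275, 0.1954, 0.345]
orientation: [3.039, 0.795, -0.0]
contact_force: [-0.7, -0.7, 3.3]
grip_width: 0.013
gripper_force: 52.9
```

```bash
python3 st.py
```

```text
t 13.8 [0.5275 0.1954 0.345 ] yaw 29.32 F [-0.67 -0.67  3.28] M [ 0.037  0.029 -0.027] g 0.013 52.9 tauq7 0.006 tilt [-0.e+00 -1.e-04 -1.e+00]
```

carry_out:
  moves:
    - [0,0,0,-0.01,0.005]
    - [0,0,0,-0.02,0.005]
    - [0,0,0,-0.03,0.005]
    - [0,0,0,-0.035,0.005]
    - [0,0,0,-0.035,0.005]
    - [0,0,0,-0.035,0.005]
    - [0,0,0,-0.035,0.005]
    - [0,0,0,-0.035,0.005]

```text
clock: 14.6
tcp_pos: [0.5276, 0.1954, 0.345]
orientation: [3.025, 0.848, 0.0]
contact_force: [-0.4, 0.2, 2.8]
grip_width: 0.0129
gripper_force: 52.9
```

```bash
python3 st.py
```

```text
t 14.6 [0.5276 0.1954 0.345 ] yaw 31.33 F [-0.39  0.2   2.78] M [-0.027  0.055  0.004] g 0.0129 52.9 tauq7 0.006 tilt [ 0. -0. -1.]
```

carry_out:
  moves:
    - [0,0,0,-0.01,0.005]
    - [0,0,0,-0.02,0.005]
    - [0,0,0,-0.03,0.005]
    - [0,0,0,-0.035,0.005]
    - [0,0,0,-0.035,0.005]
    - [0,0,0,-0.035,0.005]
    - [0,0,0,-0.035,0.005]
    - [0,0,0,-0.035,0.005]

```text
clock: 15.4
tcp_pos: [0.5276, 0.1954, 0.345]
orientation: [3.01, 0.901, 0.0]
contact_force: [0.2, -0.1, 2.0]
grip_width: 0.013
gripper_force: 52.9
```

```bash
python3 st.py
```

```text
t 15.4 [0.5276 0.1954 0.345 ] yaw 33.33 F [ 0.19 -0.09  2.04] M [ 0.008 -0.009 -0.026] g 0.013 52.9 tauq7 0.006 tilt [ 1.e-04  0.e+00 -1.e+00]
```

carry_out:
  moves:
    - [0,0,0,-0.01,0.005]
    - [0,0,0,-0.02,0.005]
    - [0,0,0,-0.03,0.005]
    - [0,0,0,-0.035,0.005]
    - [0,0,0,-0.035,0.005]
    - [0,0,0,-0.035,0.005]
    - [0,0,0,-0.035,0.005]
    - [0,0,0,-0.035,0.005]

```text
clock: 16.2
tcp_pos: [0.5276, 0.1954, 0.345]
orientation: [2.993, 0.954, 0.0]
contact_force: [-0.7, 0.2, 3.2]
grip_width: 0.013
gripper_force: 52.9
```

```bash
python3 st.py
```

```text
t 16.2 [0.5276 0.1954 0.345 ] yaw 35.34 F [-0.74  0.16  3.16] M [-0.057  0.007 -0.029] g 0.013 52.9 tauq7 0.006 tilt [ 0. -0. -1.]
```

carry_out:
  moves:
    - [0,0,0,-0.01,0.005]
    - [0,0,0,-0.02,0.005]
    - [0,0,0,-0.03,0.005]
    - [0,0,0,-0.035,0.005]
    - [0,0,0,-0.035,0.005]
    - [0,0,0,-0.035,0.005]
    - [0,0,0,-0.035,0.005]
    - [0,0,0,-0.035,0.005]

```text
clock: 17.0
tcp_pos: [0.5275, 0.1954, 0.345]
orientation: [2.976, 1.006, 0.0]
contact_force: [-0.7, 0.2, 3.2]
grip_width: 0.013
gripper_force: 52.9
```

```bash
python3 st.py
python3 - <<'E'
from loc import *
c=r.calibration('wrist'); f=r.grab_frame('wrist')[:,:,::-1].copy(); cv2.imwrite('pics/w3.png',f)
a=np.radians(37.3); C=np.array([.5277,.1955]); w=C+.032*np.array([np.cos(a),np.sin(a)]); b=np.radians(5.3); rd=C+.041*np.array([np.cos(b),np.sin(b)])
s=proj(c,[[*rd,.115],[*w,.167]]); print(s)
R_,W=fit(c,f,s[0],s[1]); print(np.degrees(np.arctan2(*(R_-C)[::-1])),np.degrees(np.arctan2(*(W-C)[::-1])))
E
```

```text
t 17.0 [0.5275 0.1954 0.345 ] yaw 37.34 F [-0.73  0.2   3.19] M [-0.024  0.006 -0.02 ] g 0.013 52.9 tauq7 0.006 tilt [ 1.e-04 -0.e+00 -1.e+00]
[[352.99994716 163.32094089]
 [315.9947437  194.20491302]]
dot [353.67708333 162.91666667] [348 158  12  11  96]
dot [364.78021978  96.10989011] [359  90  12  13  91]
5.019758163288861 22.191617730530368
```

View pics/w3.png

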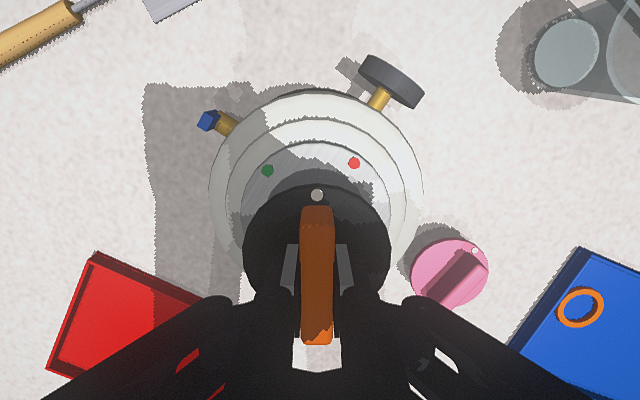

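The white dot is at (317,195), as predicted, so the cap is turning with the fingers. The red dot is at (354,163) and the green one at (268,170). The stop has not been reached yet.

carry_out:
  moves:
    - [0,0,0,-0.01,0.005]
    - [0,0,0,-0.02,0.005]
    - [0,0,0,-0.03,0.005]
    - [0,0,0,-0.035,0.005]
    - [0,0,0,-0.035,0.005]
    - [0,0,0,-0.035,0.005]
    - [0,0,0,-0.035,0.005]
    - [0,0,0,-0.035,0.005]

```text
clock: 17.85
tcp_pos: [0.5276, 0.1954, 0.345]
orientation: [2.958, 1.058, 0.0]
contact_force: [-0.1, 0.0, 3.1]
grip_width: 0.0132
gripper_force: 52.9
```

```bash
python3 st.py
```

```text
t 17.85 [0.5276 0.1954 0.345 ] yaw 39.35 F [-0.06  0.03  3.15] M [-0.042  0.062 -0.027] g 0.0132 52.9 tauq7 0.007 tilt [ 1.e-04  0.e+00 -1.e+00]
```

carry_out:
  moves:
    - [0,0,0,-0.01,0.005]
    - [0,0,0,-0.02,0.005]
    - [0,0,0,-0.03,0.005]
    - [0,0,0,-0.035,0.005]
    - [0,0,0,-0.035,0.005]
    - [0,0,0,-0.035,0.005]
    - [0,0,0,-0.035,0.005]
    - [0,0,0,-0.035,0.005]

```text
clock: 18.65
tcp_pos: [0.5276, 0.1954, 0.345]
orientation: [2.939, 1.109, 0.0]
contact_force: [0.5, -0.3, 2.8]
grip_width: 0.013
gripper_force: 52.9
```

```bash
python3 st.py
```

```text
t 18.65 [0.5276 0.1954 0.345 ] yaw 41.35 F [ 0.49 -0.32  2.77] M [ 0.012  0.023 -0.011] g 0.013 52.9 tauq7 0.004 tilt [ 0. -0. -1.]
```

carry_out:
  moves:
    - [0,0,0,-0.01,0.005]
    - [0,0,0,-0.02,0.005]
    - [0,0,0,-0.03,0.005]
    - [0,0,0,-0.035,0.005]
    - [0,0,0,-0.035,0.005]
    - [0,0,0,-0.035,0.005]
    - [0,0,0,-0.035,0.005]
    - [0,0,0,-0.035,0.005]

```text
clock: 19.45
tcp_pos: [0.5275, 0.1955, 0.345]
orientation: [-2.919, -1.161, 0.0]
contact_force: [-1.5, 0.8, 3.5]
grip_width: 0.0128
gripper_force: 52.9
```

```bash
python3 st.py
```

```text
t 19.45 [0.5275 0.1955 0.345 ] yaw 43.36 F [-1.46  0.77  3.48] M [ 0.198  0.313 -0.036] g 0.0128 52.9 tauq7 0.053 tilt [-2.e-04  1.e-04 -1.e+00]
```

First sideways push from the stop: I'll lean in slightly.

carry_out:
  moves:
    - [0,0,0,-0.005,0.005]
    - [0,0,0,-0.01,0.005]
    - [0,0,0,-0.01,0.005]
    - [0,0,0,-0.01,0.005]
    - [0,0,0,-0.01,0.005]
    - [0,0,0,-0.01,0.005]
    - [0,0,0,-0.01,0.005]
    - [0,0,0,-0.01,0.005]

```text
clock: 20.25
tcp_pos: [0.5274, 0.1955, 0.345]
orientation: [-2.913, -1.175, 0.0]
contact_force: [-2.3, 1.7, 3.1]
grip_width: 0.013
gripper_force: 52.9
```

```bash
python3 st.py
```

```text
t 20.25 [0.5274 0.1955 0.345 ] yaw 43.94 F [-2.29  1.73  3.08] M [ 0.516  0.673 -0.069] g 0.013 52.9 tauq7 0.081 tilt [-2.e-04  1.e-04 -1.e+00]
```

carry_out:
  moves:
    - [0,0,0,-0.006,0.005]
    - [0,0,0,-0.006,0.005]
    - [0,0,0,-0.006,0.005]
    - [0,0,0,-0.006,0.005]
    - [0,0,0,-0.006,0.005]
    - [0,0,0,-0.006,0.005]
    - [0,0,0,-0.006,0.005]
    - [0,0,0,-0.006,0.005]

```text
clock: 21.05
tcp_pos: [0.5274, 0.1955, 0.345]
orientation: [-2.91, -1.184, 0.0]
contact_force: [-4.4, 2.1, 3.2]
grip_width: 0.0127
gripper_force: 53.0
```

carry_out:
  moves:
    - [0,0,0,0,0.005]
    - [0,0,0,0,0.005]
    - [0,0,0,0,0.005]
    - [0,0,0,0,0.005]
    - [0,0,0,0,0.005]
    - [0,0,0,0,0.005]
    - [0,0,0,0,0.005]
    - [0,0,0,0,0.005]

```text
clock: 21.85
tcp_pos: [0.5275, 0.1955, 0.345]
orientation: [-2.91, -1.184, 0.0]
contact_force: [-4.9, 2.8, 3.8]
grip_width: 0.013
gripper_force: 53.0
```

```bash
python3 st.py
```

```text
t 21.85 [0.5275 0.1955 0.345 ] yaw 44.28 F [-4.92  2.85  3.78] M [ 0.724  1.06  -0.113] g 0.013 53.0 tauq7 0.112 tilt [-2.e-04  1.e-04 -1.e+00]
```

carry_out:
  moves:
    - [0,0,0,0.025,0.005]
    - [0,0,0,0.05,0.005]
    - [0,0,0.002,0.05,0.005]
    - [0,0,0.004,0.05,0.005]
    - [0,0,0.006,0.05,0.005]
    - [0,0,0.0075,0.05,0.005]
    - [0,0,0.0075,0.05,0.005]
    - [0,0,0.0075,0.05,0.005]
  force: 70

```text
clock: 22.65
tcp_pos: [0.5279, 0.1953, 0.3384]
orientation: [2.938, 1.11, 0.002]
contact_force: [-4.1, -0.1, 10.6]
grip_width: 0.0124
gripper_force: 72.9
```

```bash
python3 st.py
```

```text
t 22.65 [0.5279 0.1953 0.3384] yaw 41.41 F [-4.09 -0.11 10.6 ] M [0.086 1.139 0.02 ] g 0.0124 72.9 tauq7 0.001 tilt [ 1.3e-03 -4.0e-04 -1.0e+00]
```

carry_out:
  moves:
    - [0,0,0.001,0,0.005]
    - [0,0,0.0015,0,0.005]
    - [0,0,0.0015,-0.01,0.005]
    - [0,0,0.0015,-0.02,0.005]
    - [0,0,0.0015,-0.03,0.005]
    - [0,0,0.0015,-0.045,0.005]
    - [0,0,0.0015,-0.055,0.005]
    - [0,0,0.0015,-0.055,0.005]

```text
clock: 23.45
tcp_pos: [0.5282, 0.1953, 0.3373]
orientation: [2.906, 1.191, 0.003]
contact_force: [-4.3, 0.0, 12.6]
grip_width: 0.0124
gripper_force: 73.2
```

```bash
python3 st.py
```

```text
t 23.45 [0.5282 0.1953 0.3373] yaw 44.56 F [-4.26  0.02 12.56] M [ 0.077  1.087 -0.079] g 0.0124 73.2 tauq7 0.114 tilt [ 2.3e-03 -2.0e-04 -1.0e+00]
```

carry_out:
  moves:
    - [0,0,0,-0.01,0.005]
    - [0,0,0,-0.02,0.005]
    - [0,0,0,-0.03,0.005]
    - [0,0,0,-0.035,0.005]
    - [0,0,0,-0.035,0.005]
    - [0,0,0,-0.035,0.005]
    - [0,0,0,-0.035,0.005]
    - [0,0,0,-0.035,0.005]

```text
clock: 24.25
tcp_pos: [0.5284, 0.1953, 0.3374]
orientation: [2.885, 1.241, 0.004]
contact_force: [-3.5, 0.2, 11.9]
grip_width: 0.0125
gripper_force: 73.2
```

```bash
python3 st.py
```

```text
t 24.25 [0.5284 0.1953 0.3374] yaw 46.55 F [-3.53  0.23 11.94] M [ 0.086  0.899 -0.116] g 0.0125 73.2 tauq7 0.045 tilt [ 0.0028 -0.     -1.    ]
```

carry_out:
  moves:
    - [0,0,0,-0.08,0.005]
    - [0,0,0,-0.17,0.005]
    - [0,0,0,-0.26,0.005]
    - [0,0,0,-0.35,0.005]
    - [0,0,0,-0.44,0.005]
    - [0,0,0,-0.52,0.005]
    - [0,0,0,-0.58,0.005]
    - [0,0,0,-0.595,0.005]

```text
clock: 25.05
tcp_pos: [0.5283, 0.1954, 0.3374]
orientation: [2.393, 2.034, 0.003]
contact_force: [-4.4, 0.6, 12.2]
grip_width: 0.0128
gripper_force: 73.4
```

```bash
python3 st.py
```

```text
t 25.05 [0.5283 0.1954 0.3374] yaw 80.72 F [-4.37  0.63 12.19] M [ 0.196  1.086 -0.263] g 0.0128 73.4 tauq7 0.437 tilt [ 2.4e-03  5.0e-04 -1.0e+00]
```

carry_out:
  moves:
    - [0,0,0,0,0.005]
    - [0,0,0,0,0.005]
    - [0,0,-0.002,0,0.005]
    - [0,0,-0.005,0,0.005]
    - [0,0,-0.009,0,0.005]
    - [0,0,-0.013,0,0.005]
    - [0,0,-0.017,0,0.005]
    - [0,0,-0.017,0,0.005]

```text
clock: 25.85
tcp_pos: [0.5277, 0.1949, 0.3531]
orientation: [2.395, 2.032, -0.001]
contact_force: [-0.1, -0.5, -1.4]
grip_width: 0.0123
gripper_force: 71.3
```

```bash
python3 st.py
```

```text
t 25.85 [0.5277 0.1949 0.3531] yaw 80.64 F [-0.06 -0.54 -1.41] M [ 0.026 -0.025  0.047] g 0.0123 71.3 tauq7 0.037 tilt [ 2.e-04 -9.e-04 -1.e+00]
```

carry_out:
  moves:
    - [0,0,-0.01,0,0.005]
    - [0,0,-0.025,0,0.005]
    - [0,0,-0.04,0,0.005]
    - [0,0,-0.055,0,0.005]
    - [0,0,-0.07,0,0.005]
    - [0,0,-0.085,0,0.005]
    - [0,0,-0.1,0,0.005]
    - [0,0,-0.1,0,0.005]

```text
clock: 26.65
tcp_pos: [0.528, 0.1959, 0.4557]
orientation: [2.394, 2.032, 0.006]
contact_force: [-0.1, 0.7, -0.2]
grip_width: 0.0125
gripper_force: 71.3
```

```bash
python3 st.py
python3 - <<'E'
from h import *
to((.576,-.2,.45))
c=r.calibration('top'); print(atz(c,(384,152),.04))
E
```

```text
t 26.65 [0.528  0.1959 0.4557] yaw 80.65 F [-0.09  0.68 -0.2 ] M [-0.067 -0.008 -0.027] g 0.0125 71.3 tauq7 0.101 tilt [ 0.0039  0.0014 -1.    ]
shift [-0.3829  0.1117  0.0053] roll 0.0 yaw 80.65 tcp [0.528  0.1959 0.4557] t 26.65
[ 0.68987521 -0.27173827  0.04      ]
```

carry_out:
  moves:
    - [-0.012,0.003,0,0,0.005]
    - [-0.035,0.01,0,0,0.005]
    - [-0.065,0.019,0,0,0.005]
    - [-0.095,0.028,0,0,0.005]
    - [-0.125,0.036,0,0,0.005]
    - [-0.155,0.045,0,0,0.005]
    - [-0.185,0.054,0,0,0.005]
    - [-0.215,0.063,0,0,0.005]

```text
clock: 27.45
tcp_pos: [0.5543, -0.0295, 0.4518]
orientation: [-2.395, -2.031, 0.003]
contact_force: [0.7, -0.3, -1.5]
grip_width: 0.0128
gripper_force: 71.3
```

carry_out:
  moves:
    - [-0.03,0.009,0,0,0.005]
    - [-0.06,0.018,0,0,0.005]
    - [-0.09,0.026,0,0,0.005]
    - [-0.12,0.035,0,0,0.005]
    - [-0.145,0.042,0,0,0.005]
    - [-0.16,0.047,0,0,0.005]
    - [-0.168,0.049,0,0,0.005]
    - [-0.168,0.049,0,0,0.005]

```text
clock: 28.25
tcp_pos: [0.5757, -0.2015, 0.4524]
orientation: [-2.396, -2.031, 0.001]
contact_force: [-0.3, 0.9, -1.9]
grip_width: 0.0125
gripper_force: 71.3
```

```bash
python3 st.py
python3 - <<'E'
from h import *
to((.576,-.2,.225))
f=r.grab_frame('wrist'); cv2.imwrite('pics/w4.png',f[:,:,::-1])
E
```

```text
t 28.25 [ 0.5757 -0.2015  0.4524] yaw 80.59 F [-0.33  0.85 -1.87] M [-0.002 -0.011  0.01 ] g 0.0125 71.3 tauq7 0.148 tilt [-1.e-03  4.e-04 -1.e+00]
shift [0.0015 0.0003 0.2274] roll 0.0 yaw 80.59 tcp [ 0.5757 -0.2015  0.4524] t 28.25
```

View pics/w4.png

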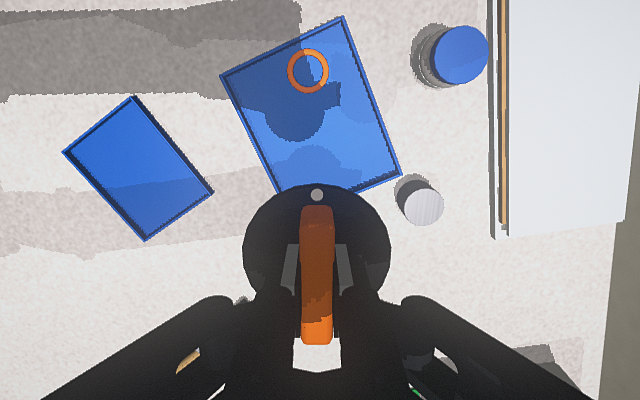

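The cap is held upright. The big tray's corners are at (220,76), (344,16) and (402,173), and the gasket is at (308,70). I'll check the tray centre from these.

Run:
```python
from h import *
c=r.calibration('wrist')
t=np.array([atz(c,q,.018) for q in [(220,76),(344,16),(402,173)]]); print(t.round(4),(t[0]+t[2])/2,np.linalg.norm(t[0]-t[1]),np.linalg.norm(t[1]-t[2]))
to((.576,-.2,.225))
```

```text
[[ 0.4857 -0.0953  0.018 ]
 [ 0.6292 -0.0585  0.018 ]
 [ 0.6743 -0.2381  0.018 ]] [ 0.57999158 -0.16670124  0.018     ] 0.14815162555449202 0.18517797684632223
shift [-0.      0.0003  0.2276] roll 0.0 yaw 80.69 tcp [ 0.5758 -0.2001  0.4526] t 28.3
```

carry_out:
  moves:
    - [0,0,0.015,0,0.005]
    - [0,0,0.045,0,0.005]
    - [0,0,0.08,0,0.005]
    - [0,0,0.115,0,0.005]
    - [0,0,0.15,0,0.005]
    - [0,0,0.175,0,0.005]
    - [0,0,0.19,0,0.005]
    - [0,0,0.19,0,0.005]

```text
clock: 29.1
tcp_pos: [0.575, -0.1994, 0.2606]
orientation: [-2.39, -2.033, 0.003]
contact_force: [-0.6, 0.7, -1.5]
grip_width: 0.0126
gripper_force: 71.2
```

```bash
python3 st.py
```

```text
t 29.1 [ 0.575  -0.1994  0.2606] yaw 80.76 F [-0.61  0.67 -1.5 ] M [ 0.03   0.035 -0.055] g 0.0126 71.2 tauq7 -0.112 tilt [-0.004   0.0018 -1.    ]
```

carry_out:
  moves:
    - [0,0,0.01,0,0.005]
    - [0,0,0.02,0,0.005]
    - [0,0,0.03,0,0.005]
    - [0,0,0.036,0,0.005]
    - [0,0,0.04,0,0.005]
    - [0,0,0.04,0,0.005]
    - [0,0,0.04,0,0.005]
    - [0,0,0.04,0,0.005]

```text
clock: 29.9
tcp_pos: [0.5761, -0.2007, 0.2234]
orientation: [2.394, 2.033, 0.001]
contact_force: [-0.5, -0.1, -0.4]
grip_width: 0.0124
gripper_force: 71.2
```

```bash
python3 st.py
```

```text
t 29.9 [ 0.5761 -0.2007  0.2234] yaw 80.66 F [-0.53 -0.08 -0.44] M [-0.032 -0.012 -0.027] g 0.0124 71.2 tauq7 0.0 tilt [ 8.e-04 -2.e-04 -1.e+00]
```

carry_out:
  moves:
    - [0,0,0.001,0,0.005]
    - [0,0,0.002,0,0.005]
    - [0,0,0.003,0,0.005]
    - [0,0,0.004,0,0.005]
    - [0,0,0.005,0,0.005]
    - [0,0,0.006,0,0.005]
    - [0,0,0.006,0,0.005]
    - [0,0,0.006,0,0.005]

```text
clock: 30.7
tcp_pos: [0.5759, -0.2007, 0.2172]
orientation: [2.395, 2.033, -0.0]
contact_force: [-1.2, 0.6, 3.2]
grip_width: 0.0127
gripper_force: 71.7
```

```bash
python3 st.py
```

```text
t 30.7 [ 0.5759 -0.2007  0.2172] yaw 80.66 F [-1.19  0.65  3.21] M [0.048 0.318 0.004] g 0.0127 71.7 tauq7 -0.001 tilt [ 1.e-04 -1.e-04 -1.e+00]
```

carry_out:
  moves:
    - [0,0,0,0,0.005]
    - [0,0,0,0,0.005]
    - [0,0,0,0,0.016]
    - [0,0,0,0,0.02]
    - [0,0,0,0,0.03]
    - [0,0,0,0,0.04]
    - [0,0,0,0,0.04]
    - [0,0,0,0,0.04]

```text
clock: 31.5
tcp_pos: [0.5759, -0.2007, 0.217]
orientation: [-2.395, -2.033, -0.0]
contact_force: [-0.4, 0.3, -0.6]
grip_width: 0.04
gripper_force: 0.0
```

```bash
python3 st.py
```

```text
t 31.5 [ 0.5759 -0.2007  0.217 ] yaw 80.66 F [-0.4   0.27 -0.61] M [-0.003  0.009  0.017] g 0.04 0.0 tauq7 0.0 tilt [-0.  0. -1.]
```

carry_out:
  moves:
    - [0,0,-0.01,0,0.04]
    - [0,0,-0.03,0,0.04]
    - [0,0,-0.06,0,0.04]
    - [0,0,-0.1,0,0.04]
    - [0,0,-0.14,0,0.04]
    - [0,0,-0.17,0,0.04]
    - [0,0,-0.19,0,0.04]
    - [0,0,-0.19,0,0.04]

```text
clock: 32.3
tcp_pos: [0.5767, -0.2005, 0.4114]
orientation: [2.39, 2.029, 0.006]
contact_force: [0.6, -0.7, -0.2]
grip_width: 0.0399
gripper_force: 0.0
```

```bash
python3 st.py
python3 - <<'E'
from h import *
f=r.grab_frame('wrist'); cv2.imwrite('pics/w5.png',f[:,:,::-1])
E
```

```text
t 32.3 [ 0.5767 -0.2005  0.4114] yaw 80.66 F [ 0.6  -0.7  -0.21] M [ 0.021 -0.041 -0.012] g 0.0399 0.0 tauq7 0.096 tilt [ 0.0066 -0.0022 -1.    ]
```

View pics/w5.png

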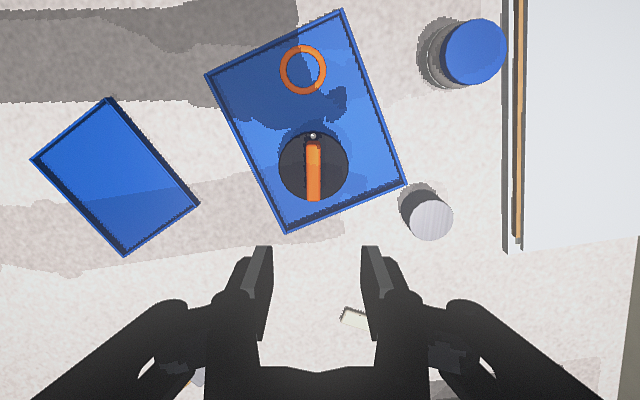

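The cap stands upright in the free part of the tray at (314,166), clear of the walls, and the gasket is undisturbed at (303,70). I'm handing it in.

```bash
python3 -c "
from bench import r
print(r.hand_in())"
```

```text
the job is handed in; nothing more can be done
None
```

The job is handed in at about 32 s: the cap was held against the first stop to vent, then opened and lifted off, and it now stands upright in the blue tray, with nothing else seen to have moved; the hand-in gave no verdict.

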